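# Tip up the round lid of a turned box and stand it in the drying rack

### The arm

A 6-joint arm with a two-finger parallel gripper is mounted at the origin on the work surface. World frame = base frame: x ahead of the robot, y to its left, z up, the work surface at z = 0. Lengths are in mm, angles in rad, forces in N, time in s.
With the tool pointing down it reaches from about 250 to 775 mm from the base axis. Payload 8.9 kg.
Tool frame: the origin (TCP) lies on the mounting face of the last link; the fingertips stand 173 mm ahead of it and the grasp point (between the pads) lies 155 mm ahead of it; z points along the fingers, x is the direction in which the jaws open and shut, and the axes are right-handed (so a half turn about z gives the same grasp; the last joint's range is limited). The gripper opens to 85 mm and grips with 20 to 120 N. Pads are 22 mm wide; open, the fingers measure 114 mm over their backs; the gripper's body (76 mm by 85 mm) begins 54 mm behind the grasp point. The pads swing forward as they close: fully open they stand 13 mm farther back than shut.
Start: joints at [-1.256, 0.291, -0.153, 1.127, 0, 1.431], TCP at [230.153, -471.862, 404.705] pointing down, gripper open.
Joint ranges: [-2.52, 2.52], [-0.91, 1.74], [-1.3, 1.37], [-1.96, 2.02], [-1.52, 1.47], [-3.14, 3.14]. Speed limits (rad/s): [2.22, 2.22, 2.79, 3.14, 3.14, 3.14].

### API

Orientations are given as a unit quaternion [x, y, z, w].
In Python, from workcell import r gives the robot as it stands. Calls block until the motion is done:
- r.goto(position, orientation): joint-space move of the TCP to a pose.
- r.line_to(position, frame=None, max_speed=150): straight line of the TCP; frame=None keeps the orientation; max_speed is the mean speed in mm/s.
- r.movej(angles): joint-space move.
- r.command_gripper(opening, grip_force=None): opening from 0.0 (shut) to 1.0 (fully open); grip_force is the grip in N (None keeps the last); returns when the fingers have stopped.
- r.sleep(seconds).
- r.ik(position, orientation): joint angles nearest the present ones, or None.
- r.read_camera(name): name is "scene" or "side" or "wrist"; returns a dict with "color" (384x512x3 uint8, red, green, blue), "depth" (384x512 float32, mm along the optical axis (not along the pixel's ray), 0 where there is no reading), "mtx" (3x3 intrinsics, pixels), "cam_to_world" (4x4, takes a point from camera to world coordinates); the wrist camera has in their place "mount" (4x4, takes a point from camera to tool coordinates, whose origin is the TCP and whose axes are the tool frame's). Camera axes: x right, y up, looking along -z (the intrinsics and any distortion apply to the point x, -y, -z); pixel columns grow to the right and rows downward; lengths in mm; the calibration is good to about 2 mm. A picture is of the moment at which its call begins: read the wrist's pose just before it.
A pose or a line that the arm cannot do raises r.PlanningError and nothing moves.
- r.close_job(): hands the job in, once; it reports no verdict.
Trained networks look in a picture, given as the dict that the camera call returned (one of the last four; its "shot" number tells which), for a name from the list of things; names that differ only in an ending like _2 or _b are one class to them, and where a whole thing is asked for, a point or a joint stands for the part that bears it (a point fixed in the world has none). Each returns a list of dicts, best first, with "conf" (0 to 1); they miss things now and then, are a little off and sometimes report something else, mostly with a low value. They report only what shows in the picture. A call takes as long as a camera call. They do not tell look-alikes from the thing itself.
- r.find_in(picture, label): "rect" ([left, top, width, height] in pixels, round what is visible of it).
- r.landmark_of(picture, label): "location" ([column, row] in pixels: a listed point, or the origin of a listed thing).
Readings, each from a call of its own:
- r.read_t(): time.
- r.read_joint_pos(): joint angles.
- r.read_qvel(): joint speeds.
- r.read_joint_torque(): joint torques, N m.
- r.read_tcp_pos(): TCP position.
- r.read_eef_rot(): TCP orientation.
- r.read_contact_force(): force on the tool from outside, world axes, zero at the start.
- r.read_torque(): the same for the moment, N m.
- r.read_grip_width(): opening from 0.0 (shut) to 1.0 (fully open).
Only numpy, scipy, OpenCV 4.12 (cv2) and the standard library are available. Lean on these libraries where they do the work, as an engineer would, in place of code of your own. Each camera call takes 0.05 s, during which the arm holds its last target.

### The job

The round lid lies flush in the turned wooden box: press its edge down on the side opposite the thumb notch so that it tips up in its pocket, then lift it out by the raised edge. Stand the lid on edge in the middle gap of the drying rack, setting it down rather than dropping it, and leave the other lids and everything else on the bench where they are.

Things in the scene. Friction and masses are not known exactly. Their poses are not given: they have to be found in the camera images.
- box: Round turned box of dark wood, 125 mm outside diameter, 62 mm high, fixed to the bench on a black non-slip mat 170 mm square. Origin: centre of its underside, z up; its -x side has the thumb notch. The lid's pocket is 103 mm in diameter and 16 mm deep from the rim. Friction alone acts on the lid: no spring, no catch.
- box_notch (a point): Thumb notch: middle of its floor, 57 mm from the box's axis on the -x side, 46 mm high. For a length of about 50 mm the 11 mm thick rim is cut down to this height, level with the lid's underside, so no finger can get under the lid while it lies flat.
- box_ledge (a point): Middle of the straight edge of the lid's seat (46 mm high, 2 mm to +x of the box's axis, edge along the box's y). The seat is a half-moon ledge, 10 mm thick, under the lid's notch half only; under the +x part the box is hollow down to its floor at 14 mm height. The lid rocks over this edge.
- box_press (a point): Where to press: rim height (62 mm), 32 mm from the box's axis towards its +x, away from the notch; the lid's top face is here while flush. A light push rocks the lid until its +x rim meets the box's floor, this spot then about 24 mm lower; the lid slopes by about 45 degrees, its notch-side rim about 25 mm above the box's rim, and stays so when let go.
- lid: The task's lid: plain flat wooden disc, 100 mm in diameter, 16 mm thick, about 90 g, lying flush in the box, a shallow rosette cut in its top face. Origin: centre of its underside; z is its axis, towards the carved top face. Its turn about z is arbitrary.
- lid_center (a point): Centre of the lid's body, 8 mm above the middle of its underside.
- rack: Wooden drying rack, 200 mm along its x by 110 mm, fixed to the bench. Origin: on the bench under its centre. Two rails along x at y = +-37 mm, 14 mm wide, tops 30 mm high; on each, six upright dowels, 8 mm thick, tops 85 mm high, at x = +-17, +-51, +-85 mm: five gaps 26 mm wide.
- rack_gap (a point): The middle gap: its centre at the height of the rail tops (30 mm), axes as the rack's. A lid stands here on edge, its axis along the rack's x, its rim on the inner edges of both rails (60 mm apart): a 100 mm lid's centre is then 70 mm and its top 120 mm above the bench.
- lid_a: Another lid, 100 mm in diameter, 16 mm thick, standing on edge in one of the rack's end gaps (68 mm along x from the middle gap). Origin: lowest point of its rim, 20 mm above the bench.
- lid_b: A smaller lid, 88 mm in diameter, 16 mm thick, standing on edge in the other end gap. Origin: lowest point of its rim.
- chisel: Loose chisel, 240 mm long, lying along its x between the box and the rack. Origin: under the blade end of its handle.
- gouge: Loose carving gouge, 260 mm long, lying on the robot's right. Origin: under the blade end of its handle.
- glue: Loose white glue bottle, 60 mm in diameter, 160 mm tall, on the robot's left. Origin: centre of its underside.
- jar: Loose glass jar of brushes, 72 mm in diameter, 180 mm tall with the brushes, on the far left. Origin: centre of its underside.
- vase: Loose small turned wooden vase, 76 mm in diameter, 110 mm tall, on the far right. Origin: centre of its underside.
Not all that is in view belongs to the job. Leave any orange or pink look-alike of the lid alone.

How it is judged (in metres and radians):
On the way:
1. the lid is tipped up in its box: sloping by more than 20 degrees, its centre still inside the pocket (angle between lid's own z axis and vertical between 0.35 and 1.2 rad and x of lid_center in the frame of box between -0.03 and 0.04 m and y of lid_center in the frame of box between -0.02 and 0.02 m and z of lid_center in the frame of box below 0.07 m), for 0.2 s.
At the end, for the whole second after the job is handed in: The lid stands on edge in the rack's middle gap, resting on both rails: its centre within 17 mm along the rack and 12 mm across it of the gap's middle and 62 to 76 mm above the bench, its axis within 20 degrees of the rack's length; it is released and at rest (x of lid_center in the frame of rack between -0.017 and 0.017 m and y of lid_center in the frame of rack between -0.012 and 0.012 m and z of lid_center in the frame of rack between 0.062 and 0.076 m and angle between the z axis of lid and the x axis of rack, either way round below 0.35 rad and linear speed of lid below 0.02 m/s and angular speed of lid below 0.2 rad/s); the robot touches nothing.
It fails at once if the lid is dropped into the rack (it falls freely by more than about 25 mm) (horizontal distance between lid_center and rack below 0.12 m and contact force between lid and the fingers below 0.05 N and linear speed of lid above 0.7 m/s).
It fails at once if one of the other lids in the rack is moved by more than 30 mm (distance of any of lid_a, lid_b from where it was at the start of the episode above 0.03 m).
It fails at once if another thing on the bench is moved by more than 30 mm (distance of any of chisel, gouge, glue, jar, vase from where it was at the start of the episode above 0.03 m).
It also fails if it takes over 56 s, if anything falls off the work surface, if the arm or the gripper's body presses on something with over 40 N, if the wrist force passes 120 N, or if a joint passes its speed limit or range.

## Working session

There is one attempt and no reset: what is moved stays moved. The work goes in short steps, each a Python script; the robot and the scene stay as the last script left them, time stands still between calls to the robot, and variables do not carry over. Pictures are saved under pics/ and viewed, and the job is handed in when it is done.

```bash
ls; mkdir -p pics
python3 - <<'E'
from workcell import r
import cv2
print(r.read_t(), r.read_tcp_pos(), r.read_eef_rot())
for n in ("scene","side","wrist"):
    p=r.read_camera(n)
    cv2.imwrite(f"pics/{n}0.png",cv2.cvtColor(p["color"],cv2.COLOR_RGB2BGR))
    print(n,p["mtx"].tolist(),[k for k in p.keys()], (p.get("cam_to_world") if "cam_to_world" in p else p["mount"]).round(3).tolist())
    if n!="wrist":
        for l in ["box","box_notch","box_ledge","box_press","lid","lid_center","rack","rack_gap","lid_a","lid_b","chisel","glue","jar","gouge","vase"]:
            print(l,[(np_['location'],round(np_['conf'],2)) for np_ in r.landmark_of(p,l)][:4])
print(r.read_t())
E
```

```text
pics
0.0 [ 230.0916701  -471.65454143  404.13169499] [ 8.48043687e-01 -5.29925916e-01 -4.91201472e-04 -4.33618495e-04]
scene [[389.02016244467734, 0.0, 251.65373629349713], [0.0, 389.02016244467734, 198.22048141839917], [0.0, 0.0, 1.0]] ['color', 'depth', 'mtx', 'cam_to_world', 'shot'] [[0.742, -0.384, 0.549, 1145.373], [0.67, 0.428, -0.607, -742.541], [-0.002, 0.818, 0.575, 805.402], [0.0, 0.0, 0.0, 1.0]]
box [([225.9, 272.1], 0.68)]
box_notch [([209.9, 250.9], 0.67)]
box_ledge []
box_press [([228.9, 261.0], 0.95), ([259.4, 231.4], 0.64)]
lid [([186.9, 234.8], 0.81), ([312.2, 209.8], 0.79), ([288.8, 189.6], 0.69), ([132.3, 239.8], 0.59)]
lid_center [([188.4, 231.3], 0.94), ([131.2, 237.6], 0.74), ([227.0, 256.6], 0.72)]
rack [([299.1, 202.4], 0.93)]
rack_gap [([296.3, 194.6], 0.75)]
lid_a [([186.9, 234.8], 0.81), ([312.2, 209.8], 0.79), ([288.8, 189.6], 0.69), ([132.3, 239.8], 0.59)]
lid_b [([186.9, 234.8], 0.81), ([312.2, 209.8], 0.79), ([288.8, 189.6], 0.69), ([132.3, 239.8], 0.59)]
chisel [([256.1, 232.7], 0.88)]
glue []
jar [([354.4, 183.5], 0.71), ([212.0, 250.9], 0.34)]
gouge 
[... 876 characters left out ...]
([312.4, 215.2], 0.82), ([254.6, 243.5], 0.63), ([249.6, 167.6], 0.61)]
lid_b [([252.6, 282.0], 0.85), ([312.4, 215.2], 0.82), ([254.6, 243.5], 0.63), ([249.6, 167.6], 0.61)]
chisel [([261.0, 203.4], 0.52)]
glue [([215.7, 174.3], 0.7), ([194.2, 152.2], 0.61), ([232.0, 176.2], 0.48)]
jar [([220.0, 146.5], 0.82)]
gouge [([336.3, 285.2], 0.95), ([215.4, 173.9], 0.19)]
vase [([376.3, 257.8], 0.93), ([336.6, 283.2], 0.2)]
wrist [[300.6397117173716, 0.0, 256.99592871875836], [0.0, 300.6397117173716, 191.0599798052064], [0.0, 0.0, 1.0]] ['color', 'depth', 'mtx', 'mount', 'shot'] [[1.0, 0.0, -0.001, -0.036], [-0.0, -0.959, -0.282, -71.099], [-0.001, 0.282, -0.959, 30.859], [0.0, 0.0, 0.0, 1.0]]
1.65
```

View pics/scene0.png

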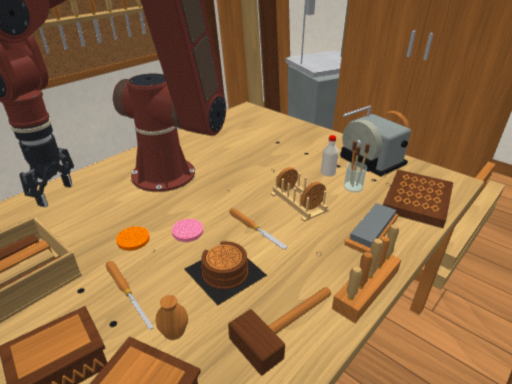

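View pics/side0.png

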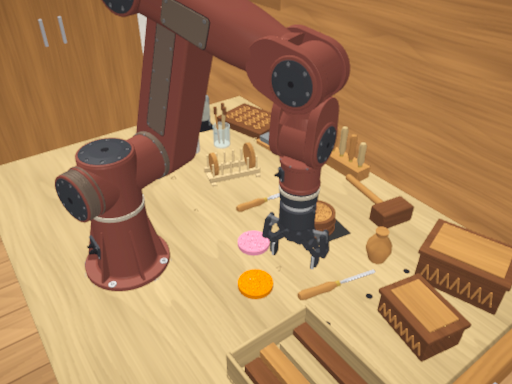

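View pics/wrist0.png

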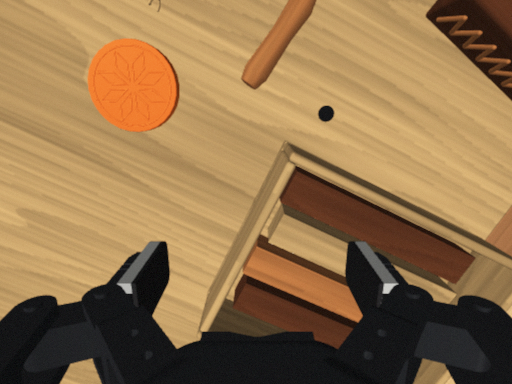

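The lid candidates are: the brown disc in the box at scene (225,252), the orange disc (132,238), the pink disc (188,231), and the two rack lids (288,178) and (313,194). I choose the brown one in the dark box on the black mat. Next come coarse positions and a closer look with the wrist camera.

```bash
cat > h.py <<'E'
from workcell import r
import numpy as np, cv2
from scipy.spatial.transform import Rotation as R
def pose():
    T=np.eye(4); T[:3,:3]=R.from_quat(r.read_eef_rot()).as_matrix(); T[:3,3]=r.read_tcp_pos(); return T
def cam(n):
    if n=="wrist":
        T=pose(); p=r.read_camera(n); p["T"]=T@p["mount"]
    else:
        p=r.read_camera(n); p["T"]=p["cam_to_world"]
    return p
def save(p,f): cv2.imwrite("pics/"+f,cv2.cvtColor(p["color"],cv2.COLOR_RGB2BGR))
def ray(p,uv):
    K=p["mtx"]; d=np.array([(uv[0]-K[0,2])/K[0,0],-(uv[1]-K[1,2])/K[1,1],-1.0])
    return p["T"][:3,3],p["T"][:3,:3]@d
def atz(p,uv,z):
    o,d=ray(p,uv); return o+d*(z-o[2])/d[2]
def cloud(p):
    h,w=p["depth"].shape; v,u=np.mgrid[:h,:w]; K=p["mtx"]; z=p["depth"].astype(float)
    c=np.stack([(u-K[0,2])/K[0,0]*z,-(v-K[1,2])/K[1,1]*z,-z],-1)
    return c@p["T"][:3,:3].T+p["T"][:3,3]
def proj(p,X):
    c=np.linalg.inv(p["T"])@np.append(X,1); K=p["mtx"]
    return np.array([K[0,0]*c[0]/-c[2]+K[0,2],K[1,1]*-c[1]/-c[2]+K[1,2]])
def lm(p,l): return [(np.round(a["location"],1).tolist(),round(a["conf"],2)) for a in r.landmark_of(p,l)]
def tri(obs):
    A=np.zeros((3,3));b=np.zeros(3)
    for p,uv in obs:
        o,d=ray(p,uv); d=d/np.linalg.norm(d); M=np.eye(3)-np.outer(d,d); A+=M;b+=M@o
    return np.linalg.solve(A,b)
E
python3 - <<'E'
from h import *
s=cam("scene"); c=cloud(s)
for n,uv in dict(lid=(225,252),mat=(195,272),orange=(132,238),pink=(188,231),rackl=(288,176),rackr=(313,194),chiselh=(240,216),chiselm=(256,230),chiselt=(284,246),glue=(330,160),jar=(356,180),vase=(172,320)).items():
    print(n,c[uv[1],uv[0]].round(0), end=' ')
print()
for n,uv,z in (("rack",(299,202.4),0),("gap",(296.3,194.6),30),("notch",(209.9,250.9),46),("press",(228.9,261),62)): print(n,atz(s,uv,z).round(0))
im=cv2.cvtColor(s["color"],cv2.COLOR_RGB2BGR)
cv2.imwrite("pics/crop1.png",cv2.resize(im[150:310,170:340],None,fx=4,fy=3.7,interpolation=cv2.INTER_CUBIC)[:600])
E
```

```text
lid [ 554. -200.   62.] mat [ 498. -268.   -3.] orange [ 259. -314.   16.] pink [ 361. -176.   15.] rackl [450. 219.  74.] rackr [588. 173.  83.] chiselh [440. -20.  26.] chiselm [513. -23.   9.] chiselt [621. -16.   1.] glue [496. 421.  71.] jar [628. 391.  51.] vase [ 635. -448.   75.] 
rack [518. 201.   0.]
gap [506. 197.  30.]
notch [ 506. -214.   46.]
press [ 587. -218.   62.]
```

View pics/crop1.png

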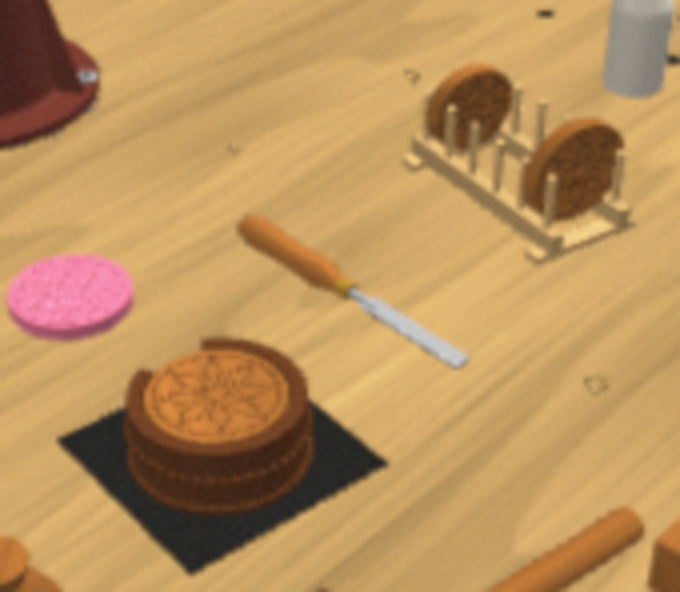

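Run:
```python
from h import *
r.goto([555,-190,400],[1,0,0,0])
p=cam("wrist"); save(p,"w1.png"); np.savez("w1.npz",**{k:p[k] for k in("color","depth","mtx","T")})
print(r.read_t())
for l in ["box","box_notch","box_ledge","box_press","lid","lid_center"]: print(l,lm(p,l))
s=cam("side"); save(s,"side1.png"); np.savez("s1.npz",**{k:s[k] for k in("color","depth","mtx","T")})
for l in ["box_notch","box_ledge","box_press","lid_center","rack","rack_gap","lid_a"]: print(l,lm(s,l))
r.goto([520,215,420],R.from_euler('z',-18,degrees=True).__mul__(R.from_quat([1,0,0,0])).as_quat())
p=cam("wrist"); save(p,"w2.png"); np.savez("w2.npz",**{k:p[k] for k in("color","depth","mtx","T")})
for l in ["rack","rack_gap","lid_a"]: print(l,lm(p,l))
print(r.read_t())
```

```text
3.3333
box [([259.8, 186.0], 0.45)]
box_notch [([210.9, 179.0], 0.7)]
box_ledge []
box_press []
lid [([87.5, 146.5], 0.94), ([35.8, 246.5], 0.92), ([262.9, 188.8], 0.76)]
lid_center [([264.1, 191.6], 0.96), ([81.0, 148.1], 0.78), ([29.2, 247.5], 0.71)]
box_notch [([299.5, 220.0], 0.95)]
box_ledge [([315.1, 211.8], 0.74)]
box_press [([323.2, 209.6], 0.55)]
lid_center [([250.8, 242.8], 0.83), ([314.4, 212.7], 0.79), ([253.6, 284.5], 0.75)]
rack [([230.5, 176.8], 0.55)]
rack_gap [([232.5, 167.5], 0.87), ([313.8, 215.2], 0.21)]
lid_a [([256.7, 282.0], 0.96), ([256.5, 244.0], 0.8), ([251.4, 167.7], 0.79), ([316.4, 216.0], 0.75), ([229.8, 176.7], 0.7), ([214.9, 176.2], 0.62), ([262.2, 201.6], 0.55)]
rack []
rack_gap []
lid_a [([307.2, 172.3], 0.74), ([198.7, 176.7], 0.73)]
5.7417
```

View pics/w1.png

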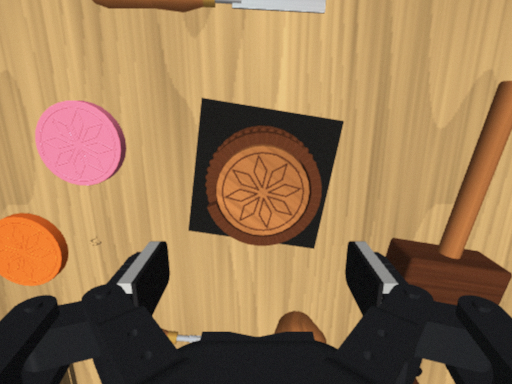

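View pics/w2.png

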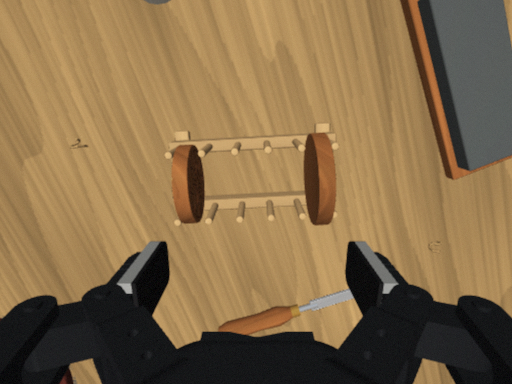

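View pics/side1.png

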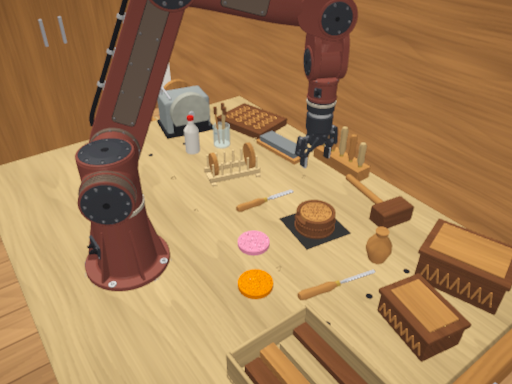

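The wrist view confirms the brown lid in the box at (263,190), with the notch at about (210,180). The second shot shows the rack with lids at (188,184) and (320,180) and the gap centre near (255,173). Next I fit both precisely.

Run:
```python
from h import *
ld=lambda f:dict(np.load(f))
p=ld("w1.npz"); c=cloud(p)
# mat: dark pixels near box
g=p["color"].max(2); m=(g<45); m[:, :150]=0; m[:,380:]=0; m[240:]=0
m2=np.zeros_like(m,np.uint8); m2[80:260,170:360]=(p["color"].max(2)<45)[80:260,170:360]
cs,_=cv2.findContours(m2,cv2.RETR_EXTERNAL,cv2.CHAIN_APPROX_NONE); k=max(cs,key=cv2.contourArea)
W=np.array([atz(p,q[0],1)[:2] for q in k],np.float32)
print("mat",cv2.minAreaRect(W))
# lid top disk by z and colour
z=c[...,2]; sel=(z>54)&(z<70); sel[:, :180]=0; sel[:,340:]=0; sel[255:]=0; sel[:100]=0
P=c[sel]; print("top n",len(P),np.median(P[:,2]),cv2.minEnclosingCircle(P[:,:2].astype(np.float32)))
ctr=np.median(P[:,:2],0)
col=p["color"].astype(int); lidm=sel&(col[...,0]>135)
print("lid circ",cv2.minEnclosingCircle(c[lidm][:,:2].astype(np.float32)),c[lidm].mean(0))
# notch: z 40..52 points
sn=(z>40)&(z<52); sn[:, :180]=0; sn[:,340:]=0; sn[255:]=0; sn[:100]=0
N=c[sn]; bc=np.array(cv2.minEnclosingCircle(P[:,:2].astype(np.float32))[0]); rr=np.hypot(*(N[:,:2]-bc).T)
N=N[(rr>50)&(rr<64)]; print("notch",len(N),N.mean(0),np.degrees(np.arctan2(*(N.mean(0)[:2]-bc)[::-1])))
print("nn notch",atz(p,(210.9,179),46),"lidc",atz(p,(264.1,191.6),54))
s=ld("s1.npz"); cs_=cloud(s)
for n,(a,b) in dict(lidc=((264.1,191.6),(314.4,212.7)),notch=((210.9,179),(299.5,220))).items(): print(n,tri([(p,a),(s,b)]))
print("side",atz(s,(299.5,220),46),atz(s,(315.1,211.8),46),atz(s,(323.2,209.6),62),atz(s,(232.5,167.5),30),atz(s,(230.5,176.8),0))
# rack
p=ld("w2.npz"); c=cloud(p); z=c[...,2]
def roi(m): 
    q=np.zeros_like(m); q[110:232,150:350]=m[110:232,150:350]; return q
rail=roi((z>26)&(z<33)); P=c[rail]
print("rail",len(P),cv2.minAreaRect(P[:,:2].astype(np.float32)))
dt=roi((z>78)&(z<90)); n,lab,st,ce=cv2.connectedComponentsWithStats(dt.astype(np.uint8))
for i in range(1,n): print(st[i,4],ce[i].round(),c[lab==i].mean(0).round(1))
lt=roi(z>92); n,lab,st,ce=cv2.connectedComponentsWithStats(lt.astype(np.uint8))
for i in range(1,n):
    Q=c[lab==i]; print("lidtop",st[i,4],Q[:,2].max(),cv2.minAreaRect(Q[:,:2].astype(np.float32)))
im=cv2.cvtColor(p["color"],cv2.COLOR_RGB2BGR)[110:240,150:350]; cv2.imwrite("pics/w2c.png",cv2.resize(im,None,fx=4,fy=4,interpolation=cv2.INTER_CUBIC))
p=ld("w1.npz");im=cv2.cvtColor(p["color"],cv2.COLOR_RGB2BGR)[90:260,180:350]; cv2.imwrite("pics/w1c.png",cv2.resize(im,None,fx=3.5,fy=3.5,interpolation=cv2.INTER_CUBIC))
```

```text
mat ((559.9367065429688, -211.04910278320312), (168.03306579589844, 168.19821166992188), 80.9273452758789)
top n 9741 62.13614722560487 ((559.1609497070312, -211.6525421142578), 62.93056106567383)
lid circ ((558.0987548828125, -218.2140350341797), 56.36802673339844) [ 559.15314131 -210.46157551   62.10796638]
notch 510 [ 515.16352029 -196.56502042   46.24092989] 161.0722225085688
nn notch [ 503.04698641 -200.78897757   46.        ] lidc [ 561.84924    -213.06693793   54.        ]
lidc [ 559.56276059 -210.5673877    56.1417105 ]
notch [ 502.63253587 -200.47469831   45.83167847]
side [ 502.07497576 -200.29567367   46.        ] [ 571.27318046 -198.27102004   46.        ] [ 585.49384165 -219.25516463   62.        ] [515.22726815 202.72731489  30.        ] [ 4.97731280e+02  1.91639986e+02 -1.13686838e-13]
rail 2254 ((511.468505859375, 203.46636962890625), (88.27716064453125, 199.72573852539062), 75.09040069580078)
249 [314. 167.] [577.8 201.8  83.8]
51 [334. 146.] [603.2 218.1  84.3]
54 [300. 148.] [570.3 226.7  84.2]
53 [267. 150.] [537.7 235.4  84.3]
57 [201. 153.] [472.6 252.6  83.9]
5
[... 7152 characters left out ...]
, 0.0), 0.0)
lidtop 1 389.05146208578265 ((542.0564575195312, 282.1982727050781), (0.0, 0.0), 0.0)
lidtop 1 389.05146208578265 ((542.0564575195312, 282.1982727050781), (0.0, 0.0), 0.0)
lidtop 1 389.05146208578265 ((542.0564575195312, 282.1982727050781), (0.0, 0.0), 0.0)
lidtop 1 389.05146208578265 ((542.0564575195312, 282.1982727050781), (0.0, 0.0), 0.0)
lidtop 1 389.05146208578265 ((542.0564575195312, 282.1982727050781), (0.0, 0.0), 0.0)
lidtop 1 389.05146208578265 ((542.0564575195312, 282.1982727050781), (0.0, 0.0), 0.0)
lidtop 1 389.05146208578265 ((542.0564575195312, 282.1982727050781), (0.0, 0.0), 0.0)
lidtop 2 389.05146208578265 ((542.0564575195312, 282.1982727050781), (0.0, 0.0), 0.0)
```

View pics/w2c.png

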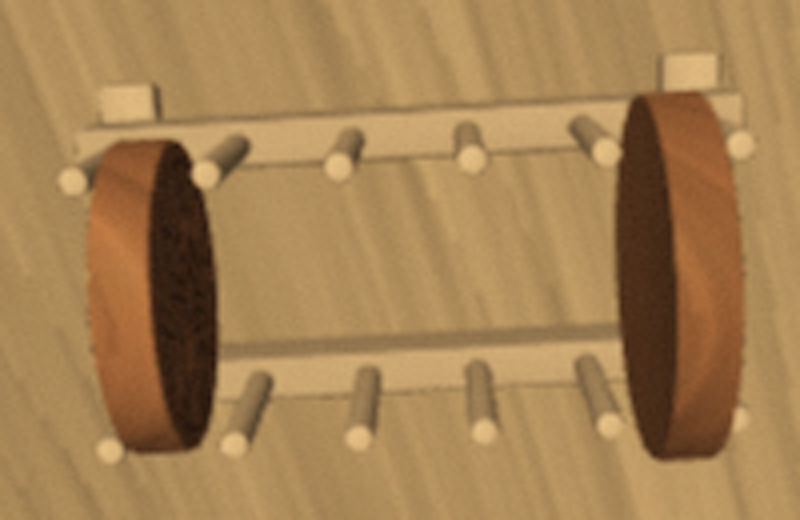

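View pics/w1c.png

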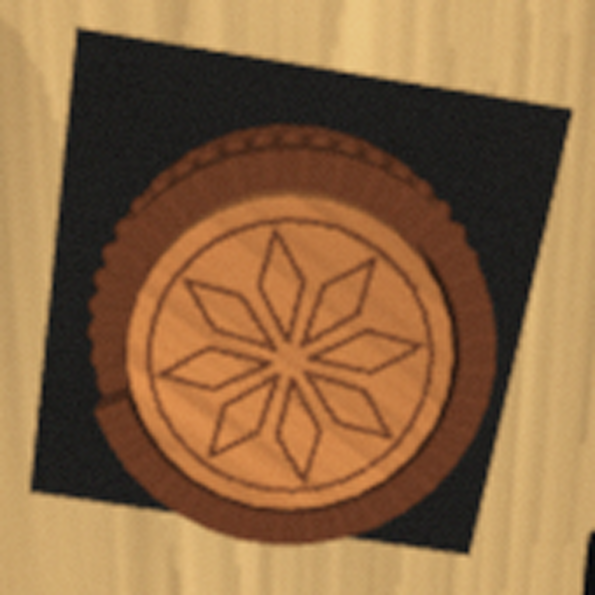

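```bash
cat >> h.py <<'E'
BC=np.array([559.5,-211.2]); BY=np.radians(-9.5); BX=np.array([np.cos(BY),np.sin(BY),0])
GC=np.array([511.8,204.0]); RY=np.radians(-14.7)
DOWN=R.from_quat([1,0,0,0])
def q(yaw,tilt=0): # tilt>0: tool z leans towards yaw-x
    return (R.from_euler('z',yaw)*R.from_euler('y',-tilt)*DOWN)
E
python3 - <<'E'
from h import *
print(q(0,np.pi/4).as_matrix().round(2))
pp=BC+33*BX[:2]
best=None
for a in (BY+np.pi/2,BY-np.pi/2):
    s=r.ik([*pp,173+90],q(a).as_quat()); print(a,None if s is None else np.round(s,2))
    if s is not None and (best is None or abs(s[5])<abs(best[1][5])): best=(a,s)
r.command_gripper(0.0,40)
r.goto([*pp,173+120],q(best[0]).as_quat())
r.line_to([*pp,173+68])
f0=np.array(r.read_contact_force())
for z in (63,60,57,54,51,49):
    r.line_to([*pp,173+z],max_speed=60)
    f=np.array(r.read_contact_force())-f0; print(z,r.read_tcp_pos().round(1),f.round(1))
    if f[2]>15: break
print(r.read_t())
s=cam("side"); save(s,"side2.png")
E
```

```text
[[ 0.71  0.    0.71]
 [ 0.   -1.    0.  ]
 [ 0.71  0.   -0.71]]
1.4049900478554354 [-0.47  0.59 -0.07  0.91  0.   -0.3 ]
-1.7366026057343578 [-0.47  0.59 -0.07  0.91  0.    2.84]
63 [ 592.2 -216.7  236.5] [-0.2  0.4  0. ]
60 [ 592.1 -216.7  233.1] [-0.8  0.2  0.8]
57 [ 592.4 -216.8  230.3] [1.  1.1 2.2]
54 [ 592.1 -216.7  226.8] [1.6 0.6 0.6]
51 [ 592.  -216.7  223.7] [1.  0.1 0.1]
49 [ 592.  -216.6  221.9] [ 2.   0.4 -0.4]
10.6083
```

Run:
```python
from h import *
pp=BC+33*BX[:2]
r.line_to([*pp,173+130])
# look from the back (camera view) with down tool, yaw BY
r.goto([545,-190,400],q(BY).as_quat())
p=cam("wrist"); save(p,"w3.png"); np.savez("w3.npz",**{k:p[k] for k in("color","depth","mtx","T")})
s=cam("side"); save(s,"side3.png"); np.savez("s3.npz",**{k:s[k] for k in("color","depth","mtx","T")})
s=cam("scene"); save(s,"scene3.png"); np.savez("sc3.npz",**{k:s[k] for k in("color","depth","mtx","T")})
print(r.read_t())
c=cloud(p); B=(c[...,:2]-BC)@np.array([[np.cos(BY),-np.sin(BY)],[np.sin(BY),np.cos(BY)]])
z=c[...,2]
m=(np.abs(B[...,1])<15)&(np.abs(B[...,0])<60)&(z<120)
for x in range(-60,60,5):
    k=m&(B[...,0]>=x)&(B[...,0]<x+5)
    print(x+2.5,k.sum(),np.percentile(z[k],[5,50,95]).round(1) if k.any() else '')
def crop(f,o,y,x,n):
    im=cv2.imread(f)[y:y+n,x:x+n]; return cv2.resize(im,(390,390),interpolation=cv2.INTER_CUBIC)
cv2.imwrite("pics/c3.png",np.hstack([crop("pics/w3.png",0,90,180,170),crop("pics/side3.png",0,170,270,90)]))
```

```text
12.9
-57.5 117 [44.9 46.1 47.1]
-52.5 111 [45.  46.3 47.4]
-47.5 125 [45.  46.1 47.3]
-42.5 80 [44.8 46.2 47.2]
-37.5 125 [53.5 82.9 86.6]
-32.5 142 [85.5 89.1 92.1]
-27.5 147 [88.2 90.4 92.1]
-22.5 146 [84.4 86.4 88.6]
-17.5 142 [80.5 82.2 84.4]
-12.5 142 [76.1 78.3 80.8]
-7.5 136 [71.9 74.2 76.2]
-2.5 117 [68.3 70.4 72. ]
2.5 133 [63.9 66.  68.2]
7.5 112 [60.  62.  64.1]
12.5 116 [55.7 58.3 60.4]
17.5 113 [51.5 54.  55.8]
22.5 105 [47.7 49.8 51.7]
27.5 101 [43.9 45.8 47.8]
32.5 98 [39.3 41.8 44.1]
37.5 96 [35.6 37.8 40.2]
42.5 95 [31.2 33.3 35.8]
47.5 90 [13.6 30.7 62.3]
52.5 299 [17.  52.2 62.7]
57.5 130 [61.  62.1 63.3]
```

View pics/c3.png

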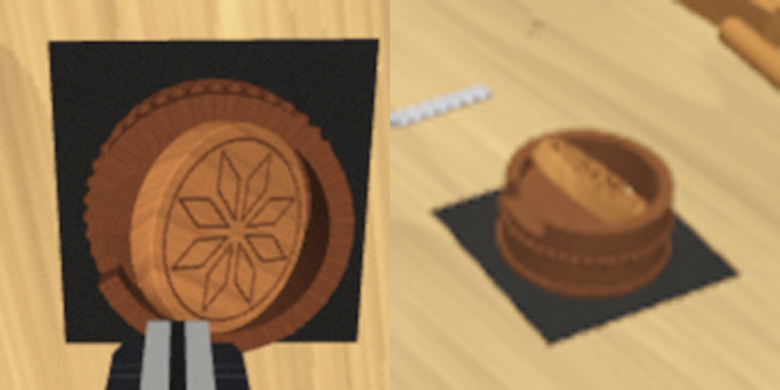

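The lid is tipped and rests at about 39°: its raised rim is at left in the crop, (150,230), with a gap to the notch side. I fit its plane and then grasp.

Run:
```python
from h import *
p=dict(np.load("w3.npz")); c=cloud(p); M=np.array([[np.cos(BY),-np.sin(BY)],[np.sin(BY),np.cos(BY)]])
B=(c[...,:2]-BC)@M; z=c[...,2]
m=(np.abs(B[...,1])<28)&(B[...,0]>-18)&(B[...,0]<40)&(z<120)
A=np.c_[B[m],np.ones(m.sum())]; k=np.linalg.lstsq(A,z[m],rcond=None)[0]
n=np.array([-k[0],-k[1],1]); n/=np.linalg.norm(n); print("n(box)",n.round(3),"tilt",np.degrees(np.arccos(n[2])))
# points on the top face: within 1.5mm of plane
d=np.stack([B[...,0],B[...,1],z],-1)@n-k[2]*n[2]
f=(np.abs(d)<2)&(np.hypot(B[...,0],B[...,1])<60)&(z<110)
col=p["color"].astype(int); f&=col[...,0]>110
nn,lab,st,ce=cv2.connectedComponentsWithStats(f.astype(np.uint8)); i=1+st[1:,4].argmax()
P=np.stack([B[...,0],B[...,1],z],-1)[lab==i]
u=np.array([n[2],0,-n[0]]);u/=np.linalg.norm(u); v=np.cross(n,u)
o=np.array([0,0,k[2]]); Q=np.c_[(P-o)@u,(P-o)@v]
(cx,cy),rad=cv2.minEnclosingCircle(Q.astype(np.float32)); print(rad,np.percentile(Q,[0.5,99.5],0).round(1))
C=o+cx*u+cy*v; print("top centre box",C.round(1)," body centre",(C-8*n).round(1), "raised top edge",(C-50*u).round(1),"mid rim",(C-8*n-50*u).round(1),"v",v.round(2))
t=np.arccos(n[2])
for a in (t,):
  for g in (110,160):
    g3=(C-8*n)-(50-14)*u  # grasp point
    w=np.array([*(BC+M@g3[:2]),g3[2]]); tz=q(BY,a).as_matrix()[:,2]
    tcp=w-tz*(155+ (0 if g==110 else 70)); s=r.ik(tcp,q(BY,a).as_quat()); print(w.round(1),tcp.round(1),None if s is None else np.round(s,2))
```

```text
n(box) [0.632 0.004 0.775] tilt 39.16460861005365
54.904151916503906 [[-38.3 -47.3]
 [ 57.2  55.4]]
top centre box [ 9.8  5.  60.1]  body centre [ 4.8  4.9 53.9] raised top edge [-28.9   5.   91.7] mid rim [-34.    4.9  85.5] v [-0.  1. -0.]
[ 537.5 -202.5   76.6] [ 441.  -186.3  196.8] [-0.65  0.35 -1.02 -0.43  0.3   1.19]
[ 537.5 -202.5   76.6] [ 397.4 -179.   251.1] [-0.71  0.14 -1.06 -0.24  0.33  1.13]
```

```bash
cat >> h.py <<'E'
TL=np.radians(39.2); U=np.array([np.cos(TL),0,-np.sin(TL)]); N=np.array([np.sin(TL),0,np.cos(TL)])
MB=np.array([[np.cos(BY),-np.sin(BY)],[np.sin(BY),np.cos(BY)]])
def b2w(b): return np.array([*(BC+MB@b[:2]),b[2]])
RIM=np.array([-29,0,91.7])-8*N
GQ=q(BY,np.pi/2-TL)
def gt(depth,off=0): return b2w(RIM+depth*U-155*U+off*N)
E
python3 - <<'E'
from h import *
print(GQ.as_matrix()[:,2],RIM)
for d in (-80,7): 
    print(gt(d).round(1)); s=r.ik(gt(d),GQ.as_quat()); print(None if s is None else s.round(2))
r.command_gripper(0.36,35); print(r.read_grip_width())
r.goto(gt(-80),GQ.as_quat())
p=cam("wrist"); save(p,"w4.png"); s=cam("side"); save(s,"side4.png"); s=cam("scene"); save(s,"scene4.png")
print(r.read_t(),pose().round(2)[:3,3])
E
```

```text
[ 0.76431659 -0.12790273 -0.6320293 ] [-34.05623442   0.          85.50044409]
[ 346.3 -175.5  234. ]
None
[ 412.8 -186.6  179. ]
[-0.73  0.49 -1.22 -0.94  0.43  1.19]
0.35942468201597855Traceback (most recent call last):
  File "<stdin>", line 6, in <module>
workcell.PlanningError: the arm cannot take that pose within its joint ranges
```

Run:
```python
from h import *
f=lambda s:None if s is None else s.round(2).tolist()
for d in (-60,-40,-30,-20): print(d,f(r.ik(gt(d),GQ.as_quat())))
for dz in (20,40,80): print(dz,f(r.ik(gt(7)+[0,0,dz],GQ.as_quat())))
for dz in (40,60): print('n',dz,f(r.ik(gt(-25)+[0,0,dz],GQ.as_quat())))
F=GQ*R.from_euler('z',np.pi)
for d in (-60,7): print('flip',d,f(r.ik(gt(d),F.as_quat())))
```

```text
-60 [-0.82, 0.28, -1.29, -0.77, 0.49, 1.12]
-40 [-0.79, 0.35, -1.27, -0.83, 0.47, 1.14]
-30 [-0.78, 0.38, -1.26, -0.86, 0.46, 1.15]
-20 [-0.76, 0.41, -1.25, -0.89, 0.45, 1.17]
20 [-0.73, 0.41, -1.2, -0.85, 0.43, 1.19]
40 [-0.73, 0.34, -1.18, -0.75, 0.43, 1.19]
80 [-0.73, 0.2, -1.14, -0.57, 0.43, 1.19]
n 40 [-0.77, 0.23, -1.21, -0.67, 0.46, 1.16]
n 60 [-0.77, 0.16, -1.19, -0.57, 0.46, 1.16]
flip -60 [-0.82, 0.28, -1.29, -0.77, 0.49, -2.03]
flip 7 [-0.73, 0.49, -1.22, -0.94, 0.43, -1.95]
```

Run:
```python
from h import *
r.goto(gt(-55),GQ.as_quat())
p=cam("wrist"); save(p,"w4.png"); s=cam("side"); save(s,"side4.png"); np.savez("w4.npz",**{k:p[k] for k in("color","depth","mtx","T")})
print(r.read_t(),r.read_tcp_pos().round(1),gt(-55).round(1),r.read_contact_force().round(1))
c=cloud(p); B=(c[...,:2]-BC)@MB; z=c[...,2]
m=(np.abs(B[...,1])<15)&(B[...,0]>-60)&(B[...,0]<60)&(z<120)
for x in range(-50,30,5):
    k=m&(B[...,0]>=x)&(B[...,0]<x+5); print(x+2.5,np.percentile(z[k],[5,50,95]).round(1) if k.any() else '')
```

```text
15.1 [ 366.  -179.1  218.4] [ 365.4 -178.7  218.2] [-0.5  0.5  1. ]
-47.5 [46.2 61.3 62.4]
-42.5 [61.1 61.9 62.6]
-37.5 [61.1 61.8 62.6]
-32.5 [61.1 61.8 62.6]
-27.5 [61.2 61.9 62.8]
-22.5 [61.1 61.9 62.6]
-17.5 [61.2 61.8 62.6]
-12.5 [61.1 61.8 62.6]
-7.5 [61.3 61.8 62.7]
-2.5 [61.2 61.8 62.6]
2.5 [61.2 61.9 62.5]
7.5 [61.3 61.9 62.6]
12.5 [61.2 61.9 62.5]
17.5 [61.1 61.9 62.4]
22.5 [61.2 61.7 62.5]
27.5 [61.2 61.8 62.4]
```

View pics/w4.png

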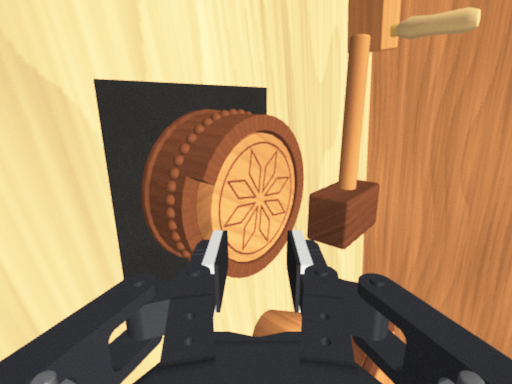

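View pics/side4.png

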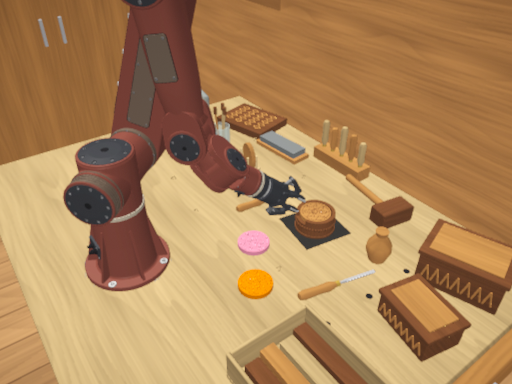

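The picture shows the lid flush again: its face is at z≈62 and the rosette lies level at (258,190). My swing-in probably brushed it, because it balances only about 3 mm past the ledge. I will re-press, then come in by a higher route and check after each stage.

```bash
cat >> h.py <<'E'
def tilted(p):
    c=cloud(p); B=(c[...,:2]-BC)@MB; z=c[...,2]
    m=(np.abs(B[...,1])<15)&(B[...,0]>15)&(B[...,0]<30)&(z<120)&(z>10)
    return m.sum(),np.median(z[m]).round(1) if m.any() else None
E
python3 - <<'E'
from h import *
r.line_to(gt(-55)+[0,0,110])
pp=BC+33*BX[:2]; a=BY+np.pi/2
r.command_gripper(0.0,40)
r.goto([*pp,173+110],q(a).as_quat())
r.line_to([*pp,173+66])
for z in (58,50,45):
    r.line_to([*pp,173+z],max_speed=50); print(z,r.read_contact_force().round(1))
r.sleep(0.3)
r.line_to([*pp,173+130])
sd=cam("side"); print(tilted(sd),r.read_t()); save(sd,"side5.png")
r.goto(gt(-55)+[0,0,110],GQ.as_quat())
sd=cam("side"); print(tilted(sd)); save(sd,"side6.png")
p=cam("wrist"); print(tilted(p),r.read_t()); save(p,"w6.png")
E
```

```text
58 [ 0.4 -0.8  0.3]
50 [ 0.7 -0.2 -0. ]
45 [ 2.9 -0.8  2.7]
(np.int64(2), np.float64(53.4)) 20.0417
(np.int64(2), np.float64(56.0))
(np.int64(71), np.float64(47.2)) 21.425
```

View pics/side6.png

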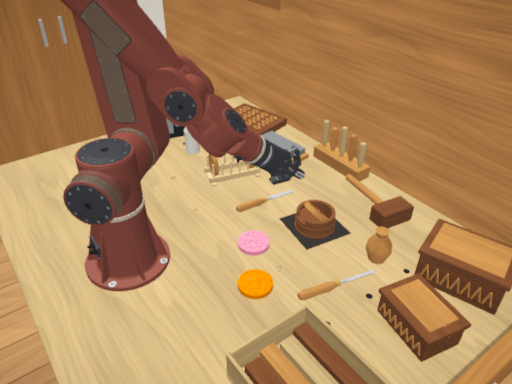

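View pics/w6.png

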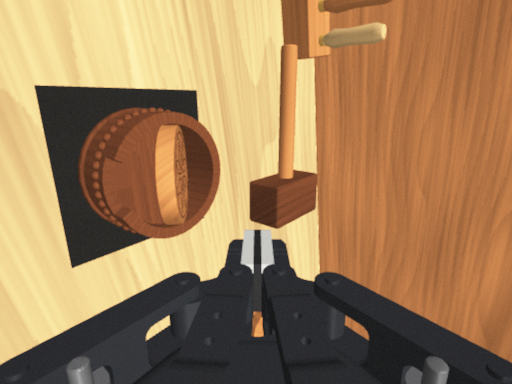

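Run:
```python
from h import *
r.command_gripper(0.40,35)
p=cam("wrist"); c=cloud(p); B=(c[...,:2]-BC)@MB; z=c[...,2]
m=(np.abs(B[...,1])<12)&(np.abs(B[...,0])<55)&(z<120)&(z>10)
for x in range(-55,50,4):
    k=m&(B[...,0]>=x)&(B[...,0]<x+4); print(x+2,k.sum(),np.percentile(z[k],[5,50,95]).round(1) if k.any() else '')
# rim side surface = cylinder band; ends
m=(np.abs(B[...,1])<25)&(B[...,0]>-10)&(B[...,0]<40)&(z<90)&(z>25)
A=np.c_[B[m],np.ones(m.sum())]; k=np.linalg.lstsq(A,z[m],rcond=None)[0]
for _ in range(5):
    e=np.abs(A@k-z[m])<2; k=np.linalg.lstsq(A[e],z[m][e],rcond=None)[0]
print(k,e.sum(),len(e),np.degrees(np.arctan(-k[0])),r.read_t())
print(r.read_tcp_pos())
```

```text
-53 124 [44.7 45.6 46.8]
-49 107 [44.5 45.8 46.8]
-45 109 [44.8 45.9 46.9]
-41 100 [44.8 45.7 46.6]
-37 121 [44.5 45.8 85.5]
-33 279 [45.  85.5 89.1]
-29 264 [45.2 89.4 92.8]
-25 236 [45.  92.6 95.3]
-21 126 [44.8 46.  93.6]
-17 106 [44.9 45.9 88.7]
-13 101 [44.6 45.8 85.6]
-9 33 [44.9 79.3 81.7]
-5 19 [74.3 76.  77.6]
-1 24 [69.7 71.7 73.6]
3 17 [66.2 68.  69.4]
7 20 [61.7 63.8 65.8]
11 20 [57.5 59.3 60.8]
15 14 [53.2 54.8 56.5]
19 13 [48.9 50.8 52.9]
23 13 [45.5 47.2 48.4]
27 19 [41.  41.9 43.8]
31 10 [36.7 38.4 40. ]
35 12 [33.2 34.2 35.6]
39 14 [29.3 30.4 31.6]
43 5 [25.5 26.2 27.2]
47 1 [62.3 62.3 62.3]
51 553 [18.  41.2 61.4]
[-1.03983812e+00 -8.78173836e-03  7.06399453e+01] 439 445 46.118846580094655 21.9
[ 365.43965541 -178.73010962  328.21629218]
```

```bash
cat >> h.py <<'E'
TL=np.radians(46); U=np.array([np.cos(TL),0,-np.sin(TL)]); N=np.array([np.sin(TL),0,np.cos(TL)])
RIM=np.array([-24,0,95.3])-8*N
GQ=q(BY,np.pi/2-TL)
E
python3 - <<'E'
from h import *
for x in (gt(-45)+[0,0,60],gt(-45),gt(9),gt(9)+[0,0,90]): print(x.round(1), r.ik(x,GQ.as_quat()) is not None)
r.goto(gt(-45)+[0,0,60],GQ.as_quat())
p=cam("wrist"); print(tilted(p))
r.line_to(gt(-45))
p=cam("wrist"); save(p,"w7.png"); print(tilted(p),r.read_t(),(r.read_tcp_pos()-gt(-45)).round(1))
c=cloud(p); B=(c[...,:2]-BC)@MB; z=c[...,2]
m=(np.abs(B[...,1])<12)&(B[...,0]<0)&(B[...,0]>-45)&(z<120)&(z>50); print(m.sum())
if m.any(): i=np.argmax(z*m); print(B.reshape(-1,2)[i],z.flat[i])
E
```

```text
[ 393.1 -183.4  293.6] True
[ 393.1 -183.4  233.6] True
[ 430.1 -189.5  194.8] True
[ 430.1 -189.5  284.8] True
(np.int64(75), np.float64(48.3))
(np.int64(0), None) 22.8667 [ 0.1 -0.3  1. ]
951
[-24.37261388  -2.12092203] 95.7136532825931
```

View pics/w7.png

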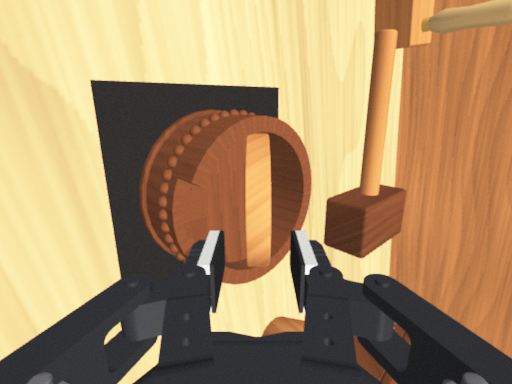

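The raised edge (258,200) sits centred and edge-on between the fingertips (215 and 302). I advance, grip, and lift a little.

Run:
```python
from h import *
f0=r.read_contact_force()
r.line_to(gt(10),max_speed=80); print((r.read_contact_force()-f0).round(1),(r.read_tcp_pos()-gt(10)).round(1))
r.command_gripper(0.0,45); print("w",r.read_grip_width(),(r.read_contact_force()-f0).round(1))
r.line_to(gt(10)+[0,0,15],max_speed=50); print((r.read_contact_force()-f0).round(1),r.read_grip_width())
s=cam("side"); save(s,"side8.png")
r.line_to(gt(10)+[0,0,110],max_speed=120)
print("w",r.read_grip_width(),(r.read_contact_force()-f0).round(1),r.read_t())
p=cam("wrist"); save(p,"w8.png"); s=cam("side"); save(s,"side9.png")
np.savez("w8.npz",**{k:p[k] for k in("color","depth","mtx","T","mount")})
```

```text
[-1.5  0.  -0.4] [-0.1  0.1  0.2]
w 0.18486111150711426 [-1.7 -0.1  4.2]
[-1.1 -1.  -0.6] 0.1771968988268481
w 0.17339518503479795 [-0.  -0.9 -0.6] 25.4417
```

View pics/w8.png

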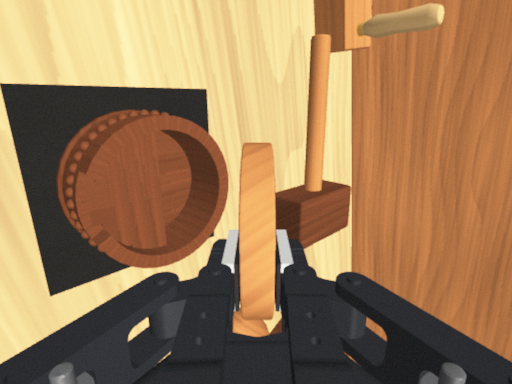

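View pics/side9.png

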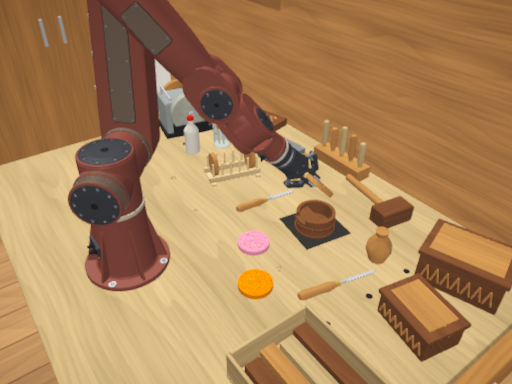

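Run:
```python
from h import *
from scipy.optimize import least_squares
p=dict(np.load("w8.npz")); d=dict(p); d["T"]=p["mount"]; c=cloud(d)
m=np.zeros(c.shape[:2],bool); m[140:325,240:275]=1
m&=(np.abs(c[...,0])<14)&(c[...,2]<280)&(p["color"][...,0].astype(int)>140)
P=c[m]; print(len(P),P.min(0).round(1),P.max(0).round(1),P.mean(0).round(1))
e=np.percentile(P[:,0],[2,98]); print("x",e)
f=least_squares(lambda v:np.hypot(P[:,1]-v[0],P[:,2]-v[1])-50,[0,195],loss='soft_l1'); print(f.x,np.abs(f.fun).mean())
# face tilt: edge x vs z
for a,b in ((-50,-40),(-40,-20),(-20,0)):
    k=(P[:,1]>=a)&(P[:,1]<b); 
    if k.sum()>10: print(a,P[k].mean(0).round(1),k.sum())
```

```text
6056 [ -8.6 -71.3  30.6] [  7.8  35.2 198.8] [ -0.4 -16.6 153.9]
x [-7.67711412  6.98157908]
[-1.64024840e-01  1.94861384e+02] 0.9814883213566772
-50 [ -0.6 -45.3 175.2] 997
-40 [ -0.3 -30.1 155.5] 1886
-20 [ -0.3 -10.4 146.3] 1614
```

The lid centre in the tool frame is (-0.4, -0.2, 194.9), with a fit residual of 1 mm, so it is centred in the grip. I carry it to above the middle gap and look.

```bash
cat >> h.py <<'E'
PQ=q(RY)
def pt(z): return np.array([*(GC+0.4*np.array([np.cos(RY),np.sin(RY)])),z+194.9])
E
python3 - <<'E'
from h import *
print([None if (s:=r.ik(pt(z),PQ.as_quat())) is None else s.round(2).tolist() for z in (200,70)])
r.line_to(r.read_tcp_pos()+[-20,0,60],max_speed=200)
r.goto(pt(210),PQ.as_quat())
print(r.read_grip_width(),r.read_t())
r.line_to(pt(145),max_speed=150)
p=cam("wrist"); save(p,"w10.png"); s=cam("side"); save(s,"side10.png"); t=cam("scene"); save(t,"scene10.png")
np.savez("w10.npz",**{k:p[k] for k in("color","depth","mtx","T","mount")})
print(r.read_tcp_pos().round(1),pt(145).round(1),r.read_t())
c=cloud(p); z=c[...,2]; dt=(z>80)&(z<88); dt[:, :140]=0; dt[:,380:]=0; dt[240:]=0
n,lab,st,ce=cv2.connectedComponentsWithStats(dt.astype(np.uint8))
M=np.array([[np.cos(RY),-np.sin(RY)],[np.sin(RY),np.cos(RY)]])
for i in range(1,n):
    if st[i,4]>25:print(st[i,4],ce[i].round(),((c[lab==i].mean(0)[:2]-GC)@M).round(1))
a=cv2.resize(cv2.imread("pics/side10.png")[90:210,170:330],(480,360)); cv2.imwrite("pics/c10.png",a)
E
```

```text
[[0.25, 0.35, -0.1, 1.12, 0.0, 2.07], [0.25, 0.46, -0.3, 0.82, 0.0, 2.07]]
0.18191985591371168 27.5167
[512.7 203.8 341.1] [512.2 203.9 339.9] 28.25
390 [340. 175.] [64.1 16.7]
522 [165. 171.] [-69.7  20.1]
98 [189. 150.] [-50.2  37.1]
93 [234. 150.] [-16.5  37. ]
93 [279. 150.] [17.1 36.9]
94 [324. 150.] [50.8 36.8]
66 [370. 150.] [85.7 37. ]
33 [152. 237.] [-85.1 -34.6]
49 [195. 237.] [-50.4 -34.9]
47 [318. 237.] [ 50.3 -34.9]
```

View pics/w10.png

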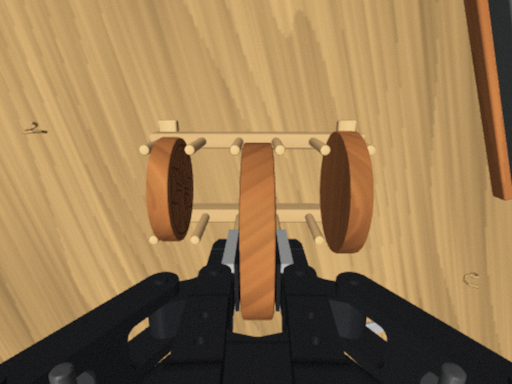

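View pics/scene10.png

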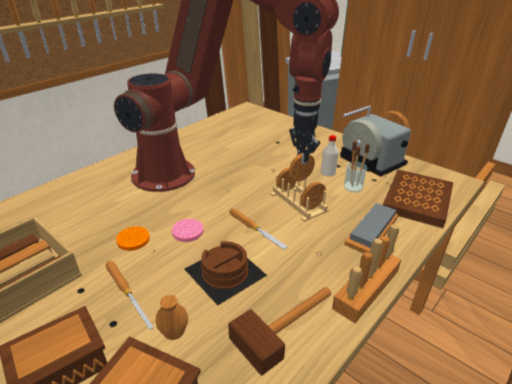

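The held lid (257,230) lines up with the middle gap's dowels (234,150) and (279,150), which measure -16.5 and +17.1 mm against ±17. I lower it while watching the force.

Run:
```python
from h import *
f0=r.read_contact_force()
r.line_to(pt(100),max_speed=80); print((r.read_contact_force()-f0).round(1))
r.line_to(pt(76),max_speed=50); print((r.read_contact_force()-f0).round(1))
for z in (73,72,71,70,69,68,67):
    r.line_to(pt(z),max_speed=20); r.sleep(0.1); f=r.read_contact_force()-f0; print(z,r.read_tcp_pos().round(1)[2]-194.9,f.round(1))
    if f[2]>3: break
s=cam("side"); save(s,"side11.png"); t=cam("scene"); save(t,"scene11.png"); print(r.read_grip_width(),r.read_t())
a=cv2.resize(cv2.imread("pics/side11.png")[90:210,170:290],(390,390),interpolation=2); b=cv2.resize(cv2.imread("pics/scene11.png")[130:230,250:350],(390,390),interpolation=2); cv2.imwrite("pics/c11.png",np.hstack([a,b]))
```

```text
[-0.2  0.3 -0.2]
[-0.4  0.3 -0.4]
73 73.1 [-1.1 -0.1 -0.9]
72 71.99999999999997 [-0.6 -0.2 -1.6]
71 70.99999999999997 [-0.2 -0.2  0.1]
70 69.99999999999997 [-1.3 -0.5  0.7]
69 69.6 [-1.9 -2.1  7.4]
0.1757316365332284 31.4917
```

View pics/c11.png

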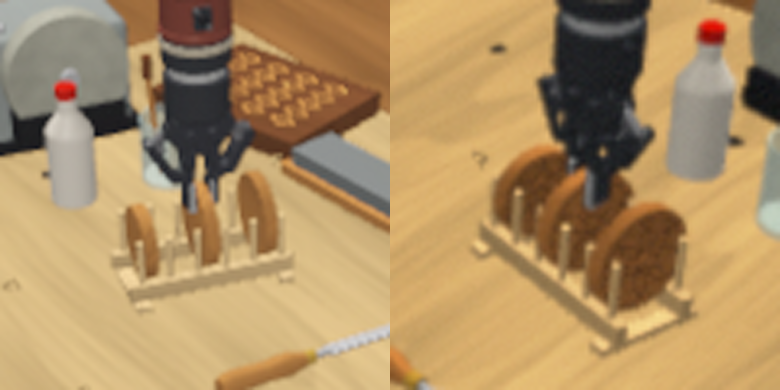

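The lid is seated: 7 N appeared at a lid-centre height of 69.6 mm, and the picture shows it upright between the dowels. I release gently and retreat.

Run:
```python
from h import *
r.line_to(pt(69.8),max_speed=20)
for g in (0.22,0.28,0.38): r.command_gripper(g,20)
r.sleep(0.2)
r.line_to(pt(110),max_speed=60); r.line_to(pt(200))
p=cam("wrist"); save(p,"w12.png"); s=cam("side"); save(s,"side12.png"); t=cam("scene"); save(t,"scene12.png")
a=cv2.resize(s["color"][90:210,170:290],(390,390),interpolation=2); b=cv2.resize(t["color"][130:230,250:350],(390,390),interpolation=2); cv2.imwrite("pics/c12.png",np.hstack([a,b])[...,::-1])
c=cloud(p); M=np.array([[np.cos(RY),-np.sin(RY)],[np.sin(RY),np.cos(RY)]]); B=(c[...,:2]-GC)@M; z=c[...,2]
for lo,hi in ((80,85.1),(90,105),(108,125)):
  m=(np.abs(B[...,0])<25)&(np.abs(B[...,1])<55)&(z>lo)&(z<hi)&(p["color"][...,0].astype(int)-p["color"][...,2]>45); P=B[m]
  if m.any(): print(lo,m.sum(),"x",np.percentile(P[:,0],[3,50,97]).round(1),"y",np.percentile(P[:,1],[3,50,97]).round(1),"zmax",np.percentile(z[m],98).round(1))
for sx in (-68,68):
  m=(np.abs(B[...,0]-sx)<12)&(np.abs(B[...,1])<20)&(z>95)&(z<125); print(sx,m.sum(),np.median(B[m],0).round(1) if m.any() else '', np.percentile(z[m],98).round(1) if m.any() else '')
print(r.read_t(),r.read_contact_force().round(1))
for l in ("chisel","gouge","jar","vase","glue"): print(l,lm(t,l)[:1])
```

```text
80 184 x [-19.9  -1.4  20.3] y [-40.   35.   47.7] zmax 85.1
90 303 x [-7.5 -0.5  7.3] y [-42.   38.9  44.8] zmax 104.8
108 1300 x [-8.  -0.5  7.1] y [-28.7   3.9  29.8] zmax 120.3
-68 856 [-70.4   1.8] 106.8
68 1115 [67.3  1.5] 120.6
34.35 [ 0.1 -0.2  0.4]
chisel [([259.8, 230.2], 0.55)]
gouge [([130.2, 292.4], 0.72)]
jar [([351.0, 185.9], 0.76)]
vase [([175.1, 331.0], 0.6)]
glue [([327.3, 170.0], 0.84)]
```

View pics/c12.png

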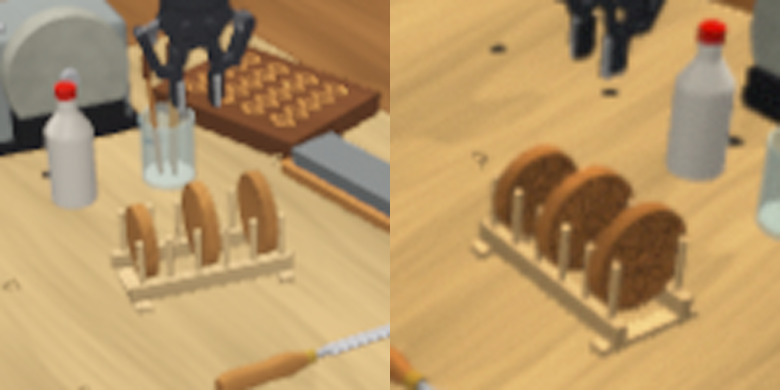

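View pics/w12.png

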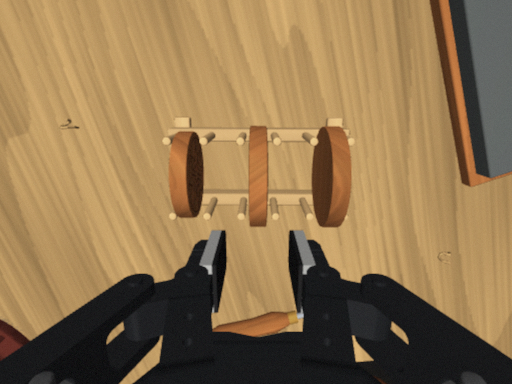

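The lid stands upright in the middle gap at (258,175) in the wrist view. It is centred within about 1 mm, its top is at 120 mm, and the gripper is clear. I hand the job in.

Run:
```python
from workcell import r
r.close_job()
```

```text
the job is handed in; nothing more can be done
```

The lid is out of the box and standing on edge in the rack's middle gap. I handed the job in just after 34.4 s on the robot's clock; it gives no verdict.

**What I did:** I pressed the lid's edge opposite the notch so that it tipped. I gripped the raised edge with the tool along the lid's slope, carried it over and lowered it until the rails took about 7 N. Then I opened the fingers in small steps and withdrew.

**What went wrong:** After the first press the lid rested at only 39°, and it had fallen back flush by the time my first approach ended. I probably brushed it. I pressed it again, deeper, to 46°, and came in by a higher route; that held.

**Last checks:**
- **Lid:** its rim is centred within about 0.5 mm along the rack, with no visible lean. Its top is 120 mm above the bench, as it should be, and the gripper is clear.
- **Across the rack:** the full rim spans about -42 to +45 mm, which puts the centre within about 2 mm. One band of height readings had its midpoint at 3.9 mm, but that was uneven coverage; all of these are inside the 12 mm limit.
- **Other lids:** both still stand in their end gaps.
- **Loose things:** the chisel, gouge, jar and vase were detected within about 5 pixels of their first positions. The glue bottle was not detected in the first overview picture, so I compared it only by eye; it looks unmoved.

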